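# Mount the cradle plate, lock it and stack the test cylinders

### The arm

A 7-joint arm with a two-finger parallel gripper is mounted at the origin on the work surface. World frame = base frame: x ahead of the robot, y to its left, z up, the work surface at z = 0. Lengths are in m, angles in rad, forces in N, time in s.
With the tool pointing down it reaches from about 0.4 to 0.9 m from the base axis. Payload 5.5 kg.
Tool frame: the origin (TCP) lies at the very end of the fingers, on their centre line; the grasp point (between the pads) lies 19 mm behind it; z points along the fingers, y is the line along which they close (so a half turn about z gives the same grasp; the last joint's range is limited). The gripper opens to 85 mm and grips with 20 to 120 N. Pads are 22 mm wide; open, the fingers measure 114 mm over their backs; the gripper's body (76 mm by 85 mm) begins 54 mm behind the grasp point. The pads swing forward as they close: fully open they stand 13 mm farther back than shut.
Start: joints at [1.555, 0.501, -0.427, 1.55, 0.221, 1.138, -0.21], TCP at [0.179, -0.625, 0.231] pointing down, gripper open.
Joint ranges: [-2.88, 2.88], [-0.31, 2.03], [-1.54, 1.56], [0.2, 2.42], [-1.41, 4.55], [0.19, 2.02], [-2.57, 2.57]. Speed limits (rad/s): [2.57, 2.57, 3.14, 3.14, 3.14, 3.14, 3.14].

### API

Orientations are given as a rotation vector (axis times angle).
In Python, from station import move_to, servo_line, move_joints, release, gripper_close, wait, ik, get_obs, camera, camera_model, PlanningError, job_done, regions_of, tip_of gives the robot as it stands. Calls block until the motion is done:
- move_to(position, orientation): joint-space move of the TCP to a pose.
- servo_line(position, rotation=None, velocity=0.15, max_force=None): straight line of the TCP; rotation=None keeps the orientation; velocity is the mean speed in m/s. With max_force (N) it stops when the force on the tool has changed by that much, and returns True; else False.
- move_joints(angles): joint-space move.
- release() and gripper_close(f_grip=None): open the fingers fully, or close them until they stop; f_grip is the grip in N (None keeps the last).
- wait(seconds).
- ik(position, orientation): joint angles nearest the present ones, or None.
- get_obs(): the state.
- camera(name): name is "side" or "top" or "wrist"; returns the picture (420x560x3 uint8, blue, green, red); there is no depth.
- camera_model(name): a dict with "fovy" (degrees; the focal length in pixels is half the picture's height over the tangent of half this angle, whatever the lens; pixels are square), "cx", "cy" (the principal point, pixels), "dist_coeffs" ([k1, k2, p1, p2, k3] as OpenCV has them; the pictures are not rectified), "world_to_cam" (4x4, takes a point from world to camera coordinates); the wrist camera has in their place "mount" (4x4, takes a point from camera to tool coordinates, whose origin is the TCP and whose axes are the flange's). Camera axes: x right, y up, looking along -z (the intrinsics and any distortion apply to the point x, -y, -z); pixel columns grow to the right and rows downward; lengths in m; the calibration is good to about 2 mm. A picture is of the moment at which its call begins: read the wrist's pose just before it. camera_model takes no time and is no camera call.
A pose or a line that the arm cannot do raises PlanningError and nothing moves.
- job_done(): hands the job in; it is judged then, once.
Trained networks look in the newest picture that a camera, given by its name, has taken for a name from the list of things; names that differ only in an ending like _2 or _b are one class to them, and where a whole thing is asked for, a point or a joint stands for the part that bears it (a point fixed in the world has none). Each returns a list of dicts, best first, with "confidence" (0 to 1); they miss things now and then, are a little off and sometimes report something else, mostly with a low value. They report only what shows in the picture. A call takes as long as a camera call. They do not tell look-alikes from the thing itself.
- regions_of(camera, name): "pixels" (420x560 bool, what is visible of it).
- tip_of(camera, name): "at" ([x, y, z] in m, in world coordinates, good to about 4 mm: a listed point, or the origin of a listed thing).
The state is a dict: "t": time; "q": joint angles; "joint_velocities": joint speeds; "effort": joint torques, N m; "position": TCP position; "tcp_rot": TCP orientation; "wrist_force": force on the tool from outside, world axes, zero at the start; "moment": the same for the moment, N m; "width": opening from 0.0 (shut) to 1.0 (fully open); "grasp_force": force on a finger pad.
Only numpy, scipy, OpenCV 4.12 (cv2) and the standard library are available. Lean on these libraries where they do the work, as an engineer would, in place of code of your own. Each camera call takes 0.05 s, during which the arm holds its last target. There are 200 camera calls.

### The job

Set up the soak fixture: put the loose cradle plate over the two pins of the base bar so that it drops flat onto the bar, then flip the cam clamp's handle up over its high point until it snaps closed on the plate. Only after that, stack all the white ten-sided cylinders from the mat on the plate, lying along its grooves, as a pyramid: three side by side in the grooves, the others saddled in the gaps on top of them (two at most in the second layer, then one at the peak). Leave the jar, the beaker and the screwdriver where they are.

Things in the scene. Friction and masses are not known exactly. Their poses are not given: they have to be found in the camera images.
- fixture: Fixed aluminium base bar, 46 wide (its x) by 196 long (its y) by 18 mm high. Origin: centre of its underside, on the bench. On its top, at its y = -68 and 68 mm, stand two 10 mm steel pins, 14 mm tall with coned tips. A cam clamp stands beyond its -y end (bracket 46 mm wide, y -98 to -160 mm, 46 mm high).
- seat (a point): Centre of the top face of the base bar, 18 mm above the bench, axes as the fixture's: where the centre of the plate's underside belongs.
- clamp_lever (a joint): Angle q of the cam lever (rad). 0 = closed: handle upright, nose down over the plate's end (1 mm above a seated plate). Found open at its stop, 1.25: handle leaning outward (fixture -y), nose raised. Handle direction from the hinge in the fixture frame: (0,-sin q,cos q). An over-centre spring pushes it open above q = 0.55 (up to about 6 N at the grip point) and snaps it shut below.
- lever_hinge (a point): Hinge axis of the lever (runs along the fixture's x), at fixture y = -116, z = 32 mm.
- lever_grip (a point): Grip point on the round orange handle (16 mm diameter, from 45 to 97 mm from the hinge), 75 mm from the hinge. Turns with the lever. It can be pinched from above across the fixture's x, or pushed from outside.
- plate: Black cradle plate, loose, 60 (its x) by 190 (its y) by 10 mm, 0.25 kg. Origin: centre of its underside. 14 mm holes at y = -68 and 68 mm (either way round fits). Four ridges on top, 7 mm high, along x, make three grooves at y = -36, 0, 36 mm. Grip it by its long edges. Cylinder centres above the underside: groove 26 mm, second layer 52.5 (y = -18, 18), peak 79 (y = 0).
- jar: Bystander: amber jar with white cap, 64 mm diameter, 90 mm tall. Origin: centre of its underside.
- beaker: Bystander: open glass beaker, 68 mm diameter, 85 mm tall. Origin: centre of its underside.
- screwdriver: Bystander: a screwdriver lying on the bench, about 200 mm long along its x. Origin: its underside.
- cyl1: White plastic test cylinder, ten-sided (nearly round) so that it does not roll far, 32 mm across flats, 56 mm long, about 60 g; origin at its centre, its x along the cylinder's axis. Starts on the dark mat (centre 16 mm up). May be absent from the start. It lies on a flat; in the stack flat meets flat. Can be gripped by its two flat ends (56 mm) or across.
- cyl2: White plastic test cylinder, ten-sided (nearly round) so that it does not roll far, 32 mm across flats, 56 mm long, about 60 g; origin at its centre, its x along the cylinder's axis. Starts on the dark mat (centre 16 mm up). May be absent from the start. It lies on a flat; in the stack flat meets flat. Can be gripped by its two flat ends (56 mm) or across.
- cyl3: White plastic test cylinder, ten-sided (nearly round) so that it does not roll far, 32 mm across flats, 56 mm long, about 60 g; origin at its centre, its x along the cylinder's axis. Starts on the dark mat (centre 16 mm up). May be absent from the start. It lies on a flat; in the stack flat meets flat. Can be gripped by its two flat ends (56 mm) or across.
- cyl4: White plastic test cylinder, ten-sided (nearly round) so that it does not roll far, 32 mm across flats, 56 mm long, about 60 g; origin at its centre, its x along the cylinder's axis. Starts on the dark mat (centre 16 mm up). May be absent from the start. It lies on a flat; in the stack flat meets flat. Can be gripped by its two flat ends (56 mm) or across.
- cyl5: White plastic test cylinder, ten-sided (nearly round) so that it does not roll far, 32 mm across flats, 56 mm long, about 60 g; origin at its centre, its x along the cylinder's axis. Starts on the dark mat (centre 16 mm up). May be absent from the start. It lies on a flat; in the stack flat meets flat. Can be gripped by its two flat ends (56 mm) or across.
- cyl6: White plastic test cylinder, ten-sided (nearly round) so that it does not roll far, 32 mm across flats, 56 mm long, about 60 g; origin at its centre, its x along the cylinder's axis. Starts on the dark mat (centre 16 mm up). May be absent from the start. It lies on a flat; in the stack flat meets flat. Can be gripped by its two flat ends (56 mm) or across.
Things that resemble listed ones, but are neither listed nor needed, are in the scene too. Leave any green or red look-alike of the cyl1 alone.

How it is judged:
By the outcome, as a careful person would: the job done as asked, in the order asked, and still so for the second after the job is handed in, with the robot touching nothing.
Of cyl1, cyl2, cyl3, cyl4, cyl5, cyl6 only 4 to 6 are there at a start; the rules pass over those that are not, and their reading is None.
At some moment in a run one of plate, cyl1, cyl2, cyl3, cyl4, cyl5, cyl6 may be knocked a few centimetres aside while the robot is not near it.
Once in a run the grip may slacken for a moment while it holds something.
It also fails if it takes over 210 s, if anything falls off the work surface, if the arm or the gripper's body presses on something with over 40 N, if the wrist force passes 120 N, or if a joint passes its speed limit or range.

## Working session

There is one attempt and no reset: what is moved stays moved. The work goes in short steps, each a Python script; the robot and the scene stay as the last script left them, time stands still between calls to the robot, and variables do not carry over. Pictures are saved under pics/ and viewed, at most 14 in all, crops included, and the job is handed in when it is done.

```bash
ls; mkdir -p pics; python3 - <<'E'
from station import *
import cv2, numpy as np
o=get_obs(); print(o)
for c in ("top","side","wrist"):
    im=camera(c); cv2.imwrite(f"pics/a_{c}.png",im); print(c,camera_model(c))
    for n in ("fixture","plate","cyl1","lever_grip","jar","beaker","screwdriver","seat","lever_hinge"):
        try: print(n,[(np.round(d["at"],3).tolist(),round(d["confidence"],2)) for d in tip_of(c,n)])
        except Exception as e: print(n,e)
E
```

```text
pics
{'t': 0.0, 'q': array([ 1.55521951,  0.50182547, -0.42676344,  1.55145879,  0.2207924 ,
        1.13824981, -0.2102936 ]), 'joint_velocities': array([ 2.00079997e-03, -1.34596074e-03, -1.22696785e-03,  1.13022711e-03,
        1.37956661e-03, -8.14884991e-05,  4.63761616e-04]), 'effort': array([-9.16126846e-04, -5.69514120e+01, -5.81630319e+00, -2.80942994e+01,
        1.07125210e-02,  1.19933160e-02,  8.96281236e-07]), 'position': array([ 0.1786261 , -0.62426752,  0.23026724]), 'tcp_rot': array([-3.10925288e+00, -4.36278798e-01,  3.13351099e-04]), 'wrist_force': array([-0.62263158,  0.59146746, -0.31697434]), 'moment': array([0.00413362, 0.00035122, 0.01039704]), 'grasp_force': 0.0, 'width': 1.0016290994395058}
top {'fovy': 44.76727072962078, 'cx': 283.390985775188, 'cy': 206.08013665923446, 'dist_coeffs': array([-0.19293448,  0.        ,  0.        ,  0.        ,  0.        ]), 'world_to_cam': array([[-0.00966849, -0.99993782, -0.00555646, -0.06068935],
       [ 0.99724803, -0.01005065,  0.0734531 , -0.54931162],
       [-0.07350438, -0.00483099,  0.99728319, -1.20530591],
    
[... 1569 characters left out ...]
)]
lever_hinge [([0.568, -0.154, 0.032], 0.68), ([0.74, 0.247, -0.003], 0.38)]
wrist {'fovy': 60.49041818076014, 'cx': 278.3323840634669, 'cy': 210.10101625779694, 'dist_coeffs': array([-0.04632204,  0.        ,  0.        ,  0.        ,  0.        ]), 'mount': array([[ 1.20075904e-04,  9.59421370e-01,  2.81976275e-01,
         7.22028324e-02],
       [ 9.99999945e-01, -2.76221493e-05, -3.31852800e-04,
         1.96522570e-03],
       [-3.10597878e-04,  2.81976299e-01, -9.59421320e-01,
        -1.42264463e-01],
       [ 0.00000000e+00,  0.00000000e+00,  0.00000000e+00,
         1.00000000e+00]])}
fixture []
plate []
cyl1 []
lever_grip []
jar []
beaker []
screwdriver []
seat []
lever_hinge []
```

View pics/a_top.png

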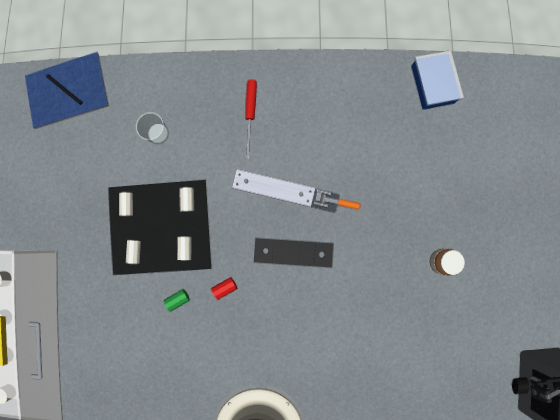

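View pics/a_side.png

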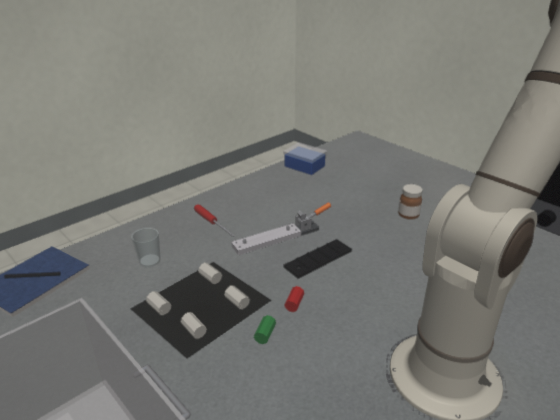

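Top view: four white cylinders at (125,204), (187,199), (133,252) and (184,248). The bar runs (234,178)–(315,198) with the clamp at its right end, and the plate is centred at (293,253). The red and green look-alikes are at (224,288) and (176,300). The side view agrees. Next I take close looks with the wrist camera.

```bash
cat > h.py <<'E'
from station import *
import cv2, numpy as np
from scipy.spatial.transform import Rotation as R
def down(a): return (R.from_euler('z',a)*R.from_euler('x',np.pi)).as_rotvec()
def snap(c,fn=None):
    """picture and the world pose of the camera"""
    m=camera_model(c); o=get_obs(); im=camera(c)
    if c=="wrist":
        T=np.eye(4); T[:3,:3]=R.from_rotvec(o["tcp_rot"]).as_matrix(); T[:3,3]=o["position"]; T=T@m["mount"]
    else: T=np.linalg.inv(m["world_to_cam"])
    if fn: cv2.imwrite("pics/"+fn,im)
    return im,dict(T=T,m=m)
def K(m):
    f=210/np.tan(np.radians(m["fovy"])/2); return np.array([[f,0,m["cx"]],[0,f,m["cy"]],[0,0,1]])
def unproj(px,z,c):
    p=cv2.undistortPoints(np.array(px,float).reshape(-1,1,2),K(c["m"]),c["m"]["dist_coeffs"]).reshape(-1,2)
    d=np.c_[p[:,0],-p[:,1],-np.ones(len(p))]@c["T"][:3,:3].T; o=c["T"][:3,3]
    return o+d*((z-o[2])/d[:,2])[:,None]
def proj(P,c):
    q=(np.atleast_2d(P)-c["T"][:3,3])@c["T"][:3,:3]*[1,-1,-1]
    return cv2.projectPoints(q,np.zeros(3),np.zeros(3),K(c["m"]),c["m"]["dist_coeffs"])[0].reshape(-1,2)
def rect(mask,z,c):
    """world min-area rectangle of a mask at height z: centre, long side, short side, yaw of long side"""
    cn=max(cv2.findContours(mask.astype(np.uint8),0,1)[0],key=cv2.contourArea)
    w=unproj(cn.reshape(-1,2),z,c)[:,:2]
    b=cv2.boxPoints(cv2.minAreaRect((w*1000).astype(np.float32)))/1000
    e1,e2=b[1]-b[0],b[2]-b[1]; L=e1 if np.hypot(*e1)>np.hypot(*e2) else e2
    return b.mean(0),max(map(np.linalg.norm,(e1,e2))),min(map(np.linalg.norm,(e1,e2))),np.arctan2(L[1],L[0])%np.pi
E
python3 - <<'E'
from h import *
for p in [(0.44,-.088,.15),(.595,-.04,.17),(.55,-.225,.05),(.455,.176,.006),(.564,.32,.006),(.442,.304,.006),(.571,.169,.006)]:
  for a in (np.pi/2-.21,-np.pi/2-.21):
    q=ik(p,down(a)); print(p,round(a,2),None if q is None else np.round(q,2))
move_to((0.44,-.088,.17),down(np.pi/2-.035))
im,c=snap("wrist","w_plate.png")
for d in regions_of("wrist","plate"): print(d["confidence"],d["pixels"].sum(),rect(d["pixels"],.010,c))
move_to((0.595,-.04,.19),down(np.pi/2-.214))
im,c=snap("wrist","w_fix.png")
for n in("fixture","clamp_lever"):
  for d in regions_of("wrist",n): print(n,d["confidence"],d["pixels"].sum(),rect(d["pixels"],.018,c))
for n in("seat","lever_hinge","lever_grip"): print(n,tip_of("wrist",n))
print(get_obs()["t"])
E
```

```text
(0.44, -0.088, 0.15) 1.36 [ 1.    0.39 -1.01  2.1   0.43  0.88 -0.47]
(0.44, -0.088, 0.15) -1.78 [-0.92  0.62  1.37  2.15 -0.74  0.99 -2.48]
(0.595, -0.04, 0.17) 1.36 [ 0.71  0.63 -0.95  1.74  0.57  1.08 -0.65]
(0.595, -0.04, 0.17) -1.78 [ 0.87  0.85 -1.3   1.73  0.87  1.26  2.29]
(0.55, -0.225, 0.05) 1.36 [ 0.89  0.73 -0.74  1.81  0.64  0.86 -0.37]
(0.55, -0.225, 0.05) -1.78 [-0.42  0.96  1.13  1.85 -1.03  1.05 -2.2 ]
(0.455, 0.176, 0.006) 1.36 [ 0.24  0.72 -0.82  2.08  0.83  0.71 -1.34]
(0.455, 0.176, 0.006) -1.78 [ 0.53  1.11 -1.31  2.07  1.26  1.14  1.52]
(0.564, 0.32, 0.006) 1.36 [-0.02  0.91 -0.8   1.67  0.79  0.92 -1.34]
(0.564, 0.32, 0.006) -1.78 [ 0.22  1.25 -1.31  1.66  1.27  1.3   1.57]
(0.442, 0.304, 0.006) 1.36 [ 0.15  0.95 -1.09  1.96  1.07  0.97 -1.7 ]
(0.442, 0.304, 0.006) -1.78 [ 0.25  1.16 -1.31  1.95  1.26  1.19  1.34]
(0.571, 0.169, 0.006) 1.36 [ 0.17  0.79 -0.68  1.81  0.68  0.79 -1.08]
(0.571, 0.169, 0.006) -1.78 [ 0.51  1.21 -1.31  1.8   1.26  1.25  1.73]
0.71 14605 (array([ 0.4398775 , -0.09076236], dtype=float32), np.float32(0.18903175), np.float32(0.060198296), np.float32(1.4934329))
fixture 0.83 13776 (array([ 0.58359694, -0.09846333], dtype=float32), np.float32(0.30814207), np.float32(0.046277635), np.float32(1.3276503))
clamp_lever 0.65 1361 (array([ 0.5589769, -0.2010603], dtype=float32), np.float32(0.099718876), np.float32(0.023190638), np.float32(1.3591291))
seat [{'at': [0.5953, -0.04, 0.0197], 'confidence': 0.77}]
lever_hinge [{'at': [0.5679, -0.1523, 0.0289], 'confidence': 0.64}]
lever_grip [{'at': [0.5527, -0.2292, 0.0546], 'confidence': 0.81}]
4.7417
```

View pics/w_plate.png

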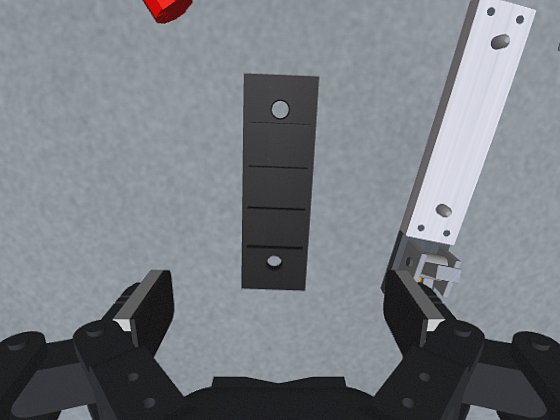

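View pics/w_fix.png

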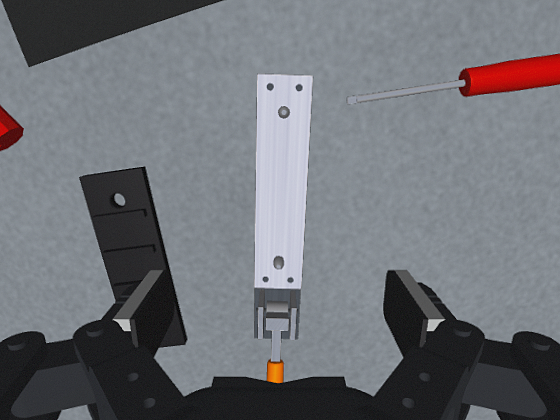

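Wrist views: the plate's holes are at (280,109) and (274,262). The bar's top face spans (258,75)–(302,288), with pins at (284,112) and (278,263). I compute both poses from the same camera yaw so that calibration offsets cancel.

```bash
cat > m.py <<'E'
from h import *
def blob(mask,near):
    n,l,s,cen=cv2.connectedComponentsWithStats(mask.astype(np.uint8)); i=1+np.argmin(np.hypot(*(cen[1:]-near).T)+1e3*(s[1:,4]<40)); return l==i,cen[i],s[i,4]
E
python3 - <<'E'
from m import *
m=camera_model("wrist")
def cam(p,a):
    T=np.eye(4);T[:3,:3]=R.from_rotvec(down(a)).as_matrix();T[:3,3]=p
    return dict(T=T@m["mount"],m=m)
im=cv2.imread("pics/w_plate.png"); g=cv2.cvtColor(im,6); c=cam((.44,-.088,.17),np.pi/2-.035)
h=[blob(g[:]>90,x) for x in ((280,109),(274,262))]
print([(x[1],x[2]) for x in h]); P=unproj([x[1] for x in h],.005,c)[:,:2]
print(P,P.mean(0),np.linalg.norm(P[0]-P[1]),np.arctan2(*(P[0]-P[1])[::-1]))
im=cv2.imread("pics/w_fix.png"); g=cv2.cvtColor(im,6); c=cam((.595,-.04,.19),np.pi/2-.214)
mk=cv2.morphologyEx((g>185).astype(np.uint8),cv2.MORPH_CLOSE,np.ones((9,9)))
mk=cv2.morphologyEx(mk,cv2.MORPH_OPEN,np.ones((15,15)))
b,cc,ar=blob(mk,(280,180)); print(ar,rect(b,.018,c))
cv2.imwrite("pics/mk.png",np.hstack([cv2.resize(im[85:135,255:315],None,fx=6,fy=6),cv2.resize(im[235:285,250:310],None,fx=6,fy=6)]))
P=unproj([(284,112),(278,262.5)],.029,c)[:,:2]; print(P,P.mean(0),np.linalg.norm(P[0]-P[1]),np.arctan2(*(P[0]-P[1])[::-1]))
E
```

```text
[(array([279.71052632, 109.01315789]), np.int32(228)), (array([273.82075472, 260.47169811]), np.int32(106))]
[[ 0.444889   -0.02146658]
 [ 0.43484024 -0.15678151]] [ 0.43986462 -0.08912404] 0.13568754189876991 1.4966703352045057
10613 (array([ 0.5978788 , -0.04407718], dtype=float32), np.float32(0.19450897), np.float32(0.04548754), np.float32(1.3262044))
[[ 0.61457116  0.02159824]
 [ 0.58142554 -0.10779957]] [ 0.59799835 -0.04310066] 0.13357553589849006 1.320035161443271
```

View pics/mk.png

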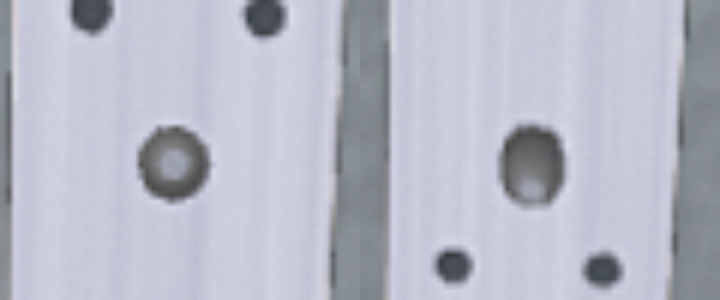

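```bash
python3 - <<'E'
from m import *
m=camera_model("wrist"); 
T=np.eye(4);T[:3,:3]=R.from_rotvec(down(np.pi/2-.214)).as_matrix();T[:3,3]=(.595,-.04,.19); c=dict(T=T@m["mount"],m=m)
P=unproj([(284,112.2),(278.7,266.7)],.032,c)[:,:2]; print(P,P.mean(0),np.linalg.norm(P[0]-P[1]),np.arctan2(*(P[0]-P[1])[::-1]))
a=1.4966; x,y=.4399,-.0895
move_to((x,y,.08),down(a)); servo_line((x,y,-.002),velocity=.08,max_force=15)
print(get_obs()["position"]); gripper_close(60)
o=get_obs(); print(o["width"],o["grasp_force"],o["wrist_force"],o["position"])
servo_line((x,y,.12),velocity=.1)
o=get_obs(); print(o["t"],o["width"],o["grasp_force"],o["wrist_force"])
im,c=snap("wrist","w_held.png"); np.save("T.npy",c["T"])
E
```

```text
[[ 0.61450649  0.0215105 ]
 [ 0.581457   -0.1106742 ]] [ 0.59798174 -0.04458185] 0.13625367285417353 1.3257940396691348
[ 0.44032622 -0.08951469 -0.00163294]
0.680835507614532 62.16878056526184 [-2.46830085  0.18969478  9.79716571] [ 0.44002891 -0.08973689 -0.00117382]
8.475 0.6784185844581965 64.56494808197021 [ 1.62747728 -0.30400003 -3.81129763]
```

View pics/w_held.png

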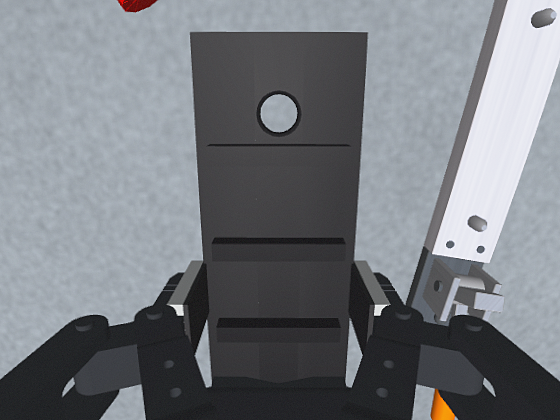

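Plate held and level; its +y hole is at (279,113) and its end edge runs from (190,33) to (367,33).

```bash
python3 - <<'E'
from m import *
c=dict(T=np.load("T.npy"),m=camera_model("wrist")); o=get_obs()
Rt=R.from_rotvec(o["tcp_rot"]).as_matrix(); z=o["position"][2]
g=cv2.cvtColor(cv2.imread("pics/w_held.png"),6); b=blob(g>95,(279,113)); print(b[1],b[2])
W=unproj([b[1]],z+.0062,c); print("hole tool",(W-o["position"])@Rt)
W=unproj([(190,33),(367,33),(204,250),(358,250)],z+.0112,c); print("edges tool",(W-o["position"])@Rt)
E
```

```text
[278.35923218 112.78976234] 1094
hole tool [[ 0.06700968  0.00121998 -0.006173  ]]
edges tool [[ 0.09332968 -0.02845273 -0.01112984]
 [ 0.09331791  0.03097022 -0.01119402]
 [ 0.0149927  -0.02802007 -0.01116341]
 [ 0.01502127  0.03253287 -0.0112288 ]]
```

```bash
python3 - <<'E'
from m import *
a=1.3258; x,y=.5971,-.0432; r=down(a)
move_to((x,y,.12),r); servo_line((x,y,.040),velocity=.1)
o=get_obs(); print(o["t"],o["width"],o["grasp_force"])
def seat(x,y):
    hit=servo_line((x,y,.0165),velocity=.03,max_force=10); o=get_obs(); print(hit,o["position"],o["wrist_force"]); return o["position"][2]<.0185
ok=seat(x,y)
if not ok:
    tx=np.array([np.cos(a),np.sin(a)]); ty=np.array([np.sin(a),-np.cos(a)])
    for dx,dy in [(.002,0),(-.002,0),(0,.002),(0,-.002),(.002,.002),(.002,-.002),(-.002,.002),(-.002,-.002),(.004,0),(-.004,0)]:
        p=np.array([x,y])+dx*tx+dy*ty
        servo_line((*p,.035),velocity=.05); print(dx,dy)
        if seat(*p): break
snap("wrist","w_seat.png"); snap("side","s_seat.png"); print(get_obs()["t"])
E
```

```text
10.175 0.6761647556158443 64.60561752319336
True [ 0.59663139 -0.04327327  0.01696219] [-1.39618224  0.45563957  5.30184681]
11.0167
```

```bash
python3 - <<'E'
from m import *
release(); o=get_obs(); p=o["position"]; r=down(1.3258)
servo_line((p[0],p[1],.19),velocity=.15)
im,c=snap("wrist","w_seated.png")
sd,_=snap("side")
cv2.imwrite("pics/seated.png",np.hstack([cv2.resize(im,(400,300)),cv2.resize(sd[180:285,215:355],(400,300))]))
for d in regions_of("wrist","plate"): print(d["confidence"],rect(d["pixels"],.028,c))
for n in("lever_hinge","lever_grip"):
    print(n,tip_of("wrist",n)); 
E
```

```text
0.84 (array([ 0.5980105 , -0.04430018], dtype=float32), np.float32(0.18955933), np.float32(0.060972083), np.float32(1.3262639))
lever_hinge [{'at': [0.5634, -0.1518, 0.0332], 'confidence': 0.7}]
lever_grip [{'at': [0.5553, -0.2245, 0.0517], 'confidence': 0.64}]
```

View pics/seated.png

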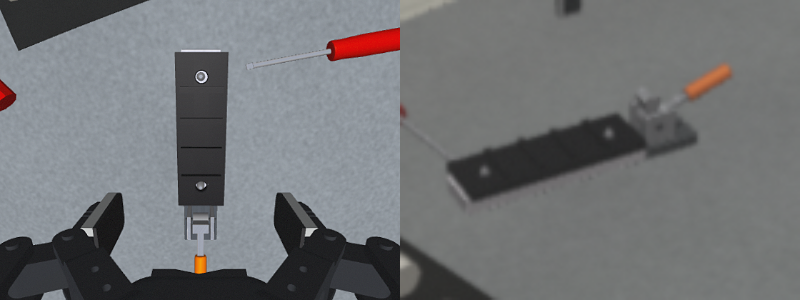

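Both pins show through the holes and the plate lies flat on the bar. Now the clamp.

```bash
python3 - <<'E'
from m import *
a=1.326; r=down(a); F=np.array([.5968,-.0437]); d=np.array([np.cos(a),np.sin(a)])
def g(q): xy=F+d*(-.116-.075*np.sin(q)); return np.array([*xy,.032+.075*np.cos(q)-.016])
p=g(1.25); move_to((*p[:2],.15),r); print(servo_line(p,velocity=.08,max_force=15))
gripper_close(35); o=get_obs(); print(o["position"],o["width"],o["grasp_force"])
for q in np.linspace(1.25,-.02,11)[1:]:
    servo_line(g(q),velocity=.08); o=get_obs(); print(round(q,2),np.round(o["wrist_force"],1),round(o["width"],2))
release(); p=get_obs()["position"]; servo_line((p[0],p[1],.23),velocity=.15)
move_to((*F,.22),r)
im,c=snap("wrist"); sd,_=snap("side")
cv2.imwrite("pics/clamp.png",np.hstack([cv2.resize(im,(400,300)),cv2.resize(sd[180:285,215:355],(400,300))]))
print(tip_of("side","lever_grip"),get_obs()["t"], "closed expect",g(0)+[0,0,.016])
E
```

```text
False
[ 0.55025561 -0.22506161  0.0397552 ] 0.17014963642971573 34.02394652366638
1.12 [-2.2 -0.1 -7. ] 0.17
1.0 [-4.  -0.4 -7.1] 0.17
0.87 [-5.  -1.2 -5.6] 0.17
0.74 [-6.4 -0.5 -3.9] 0.17
0.62 [-7.2 -0.2 -3. ] 0.17
0.49 [-7.3 -0.1 -2.3] 0.17
0.36 [-8.   1.4  0.1] 0.17
0.23 [-7.6  0.9 -0.8] 0.17
0.11 [-6.6  3.6 -1.2] 0.16
-0.02 [-6.5  4.5 -3.7] 0.15
[{'at': [0.5665, -0.1552, 0.106], 'confidence': 0.62}] 21.05 closed expect [ 0.56868639 -0.15624166  0.107     ]
```

View pics/clamp.png

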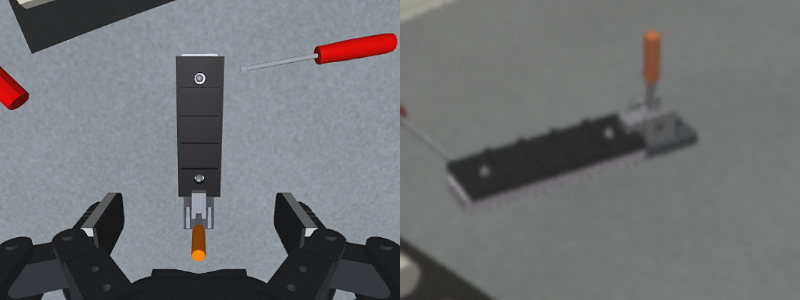

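Clamp closed: the handle is upright and the nose is over the plate end. Now the cylinders, re-measured just before each pick.

```bash
cat > c.py <<'E'
from m import *
A=1.326; F=np.array([.5965,-.0441]); D=np.array([np.cos(A),np.sin(A)])
def look(guess):
    """hover and measure the white cylinder nearest the guess: xy, tool yaw"""
    a=1.45
    for k in range(2):
        move_to((*guess,.15),down(a)); im,c=snap("wrist","cyl_look.png")
        hsv=cv2.cvtColor(im,40); w=(hsv[...,1]<60)&(hsv[...,2]>120)
        cand=[]
        for d in regions_of("wrist","cyl1"):
            px=d["pixels"]
            if px.sum()<300 or w[px].mean()<.6: continue
            r=rect(px,.018,c); cand.append((np.hypot(*(r[0]-guess)),r))
        if not cand: print("none"); continue
        dist,r=min(cand,key=lambda t:t[0]); a2=r[3]+np.pi/2
        a2=(a2-1.4+np.pi/2)%np.pi+1.4-np.pi/2
        print("cyl",r[0],r[1:3],"tool yaw",round(a2,3),"dist",round(dist,3))
        if dist<.025: break
        guess=r[0]; a=a2
    return r[0],a2
def pick(guess):
    p,a=look(guess); p=p-.0012*np.array([np.sin(a),-np.cos(a)])
    move_to((*p,.09),down(a)); hit=servo_line((*p,.006),velocity=.1,max_force=15)
    gripper_close(60); z=get_obs()["position"][2]; servo_line((*p,.15),velocity=.15)
    o=get_obs(); print("picked hit",hit,z,o["width"],o["grasp_force"]); return z-.016, o["grasp_force"]>20 and .5<o["width"]<.75
def place(y,h,dz):
    p=F+D*y; zt=.018+h+dz; r=down(A)
    move_to((*p,.16),r); servo_line((*p,zt+.015),velocity=.12)
    o=get_obs(); print("before place",o["width"],o["grasp_force"])
    hit=servo_line((*p,zt-.001),velocity=.03,max_force=4); o=get_obs(); print("placed",hit,o["position"][2]-zt)
    wait(.2); release(); wait(.2); servo_line((*p,.17),velocity=.12); print("t",get_obs()["t"])
E
python3 - <<'E'
from c import *
dz,ok=pick(np.array([.571,.170]))
if ok: place(-.036,.026,dz)
im,c=snap("wrist"); lk=cv2.imread("pics/cyl_look.png")
move_to((*F,.22),down(A)); im,c=snap("wrist")
cv2.imwrite("pics/p1.png",np.hstack([cv2.resize(lk,(400,300)),cv2.resize(im,(400,300))]))
E
```

```text
cyl [0.56988853 0.16832179] (np.float32(0.058444258), np.float32(0.03311998)) tool yaw 1.602 dist 0.002
picked hit False 0.006976961781177352 0.6454871615680409 63.23449730873108
before place 0.6464657589210144 63.22927236557007
placed True 1.9791353365682107e-05
t 29.55
```

View pics/p1.png

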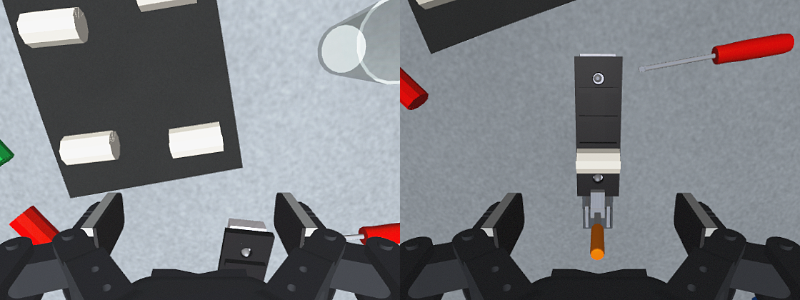

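The first cylinder lies squarely in the −36 mm groove; continuing.

```bash
python3 - <<'E'
from c import *
for g,y in (((.454,.177),0),((.562,.321),.036)):
    dz,ok=pick(np.array(g))
    if not ok: print("FAIL"); break
    place(y,.026,dz)
lk=cv2.imread("pics/cyl_look.png")
move_to((*F,.22),down(A)); im,c=snap("wrist"); snap("top","t2.png")
print([np.round(d["at"],3) for d in tip_of("top","cyl1")])
cv2.imwrite("pics/p2.png",np.hstack([cv2.resize(lk,(400,300)),cv2.resize(im,(400,300))]))
E
```

```text
cyl [0.4508761 0.1742678] (np.float32(0.059526116), np.float32(0.033659823)) tool yaw 1.563 dist 0.004
picked hit False 0.006820614052446664 0.6387079950081217 63.212045431137085
before place 0.6454196492833267 63.20609450340271
placed True 6.133806090576066e-05
t 38.7083
cyl [0.55979556 0.32123834] (np.float32(0.05886271), np.float32(0.03353755)) tool yaw 1.592 dist 0.002
picked hit False 0.007072350777365909 0.6432571537875802 63.73609900474548
before place 0.6418467105473964 63.670324087142944
placed True -2.0180653160381534e-05
t 47.9667
[array([0.329, 0.196, 0.016]), array([0.352, 0.078, 0.017]), array([0.389, 0.285, 0.013])]
```

View pics/p2.png

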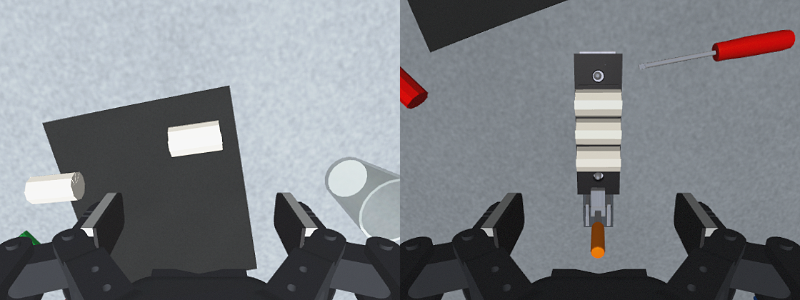

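Three are seated in the grooves. The last cylinder was knocked to about (0.389, 0.285), at the mat's edge.

```bash
python3 - <<'E'
from c import *
dz,ok=pick(np.array((.389,.285)))
if ok: place(.018,.0525,dz)
else: print("FAIL")
move_to((*F,.24),down(A)); im,c=snap("wrist"); sd,_=snap("side"); tp,_=snap("top")
print([np.round(d["at"],3) for d in tip_of("side","cyl1")])
cv2.imwrite("pics/p3.png",np.vstack([np.hstack([cv2.resize(im,(400,300)),cv2.resize(sd[180:285,215:355],(400,300))]),np.hstack([cv2.resize(tp,(400,300)),cv2.resize(tp[150:270,210:370],(400,300))])]))
E
```

```text
cyl [0.38798377 0.2826045 ] (np.float32(0.05955141), np.float32(0.034526765)) tool yaw 1.574 dist 0.003
picked hit False 0.006798868871627551 0.6416253518740819 63.2060444355011
before place 0.6469179532503986 63.20697784423828
placed True 0.00013918221632362726
t 57.5167
[array([0.358, 0.082, 0.013]), array([ 0.602, -0.026,  0.069]), array([ 0.591, -0.078,  0.043]), array([ 0.598, -0.044,  0.04 ]), array([ 0.602, -0.006,  0.045])]
```

View pics/p3.png

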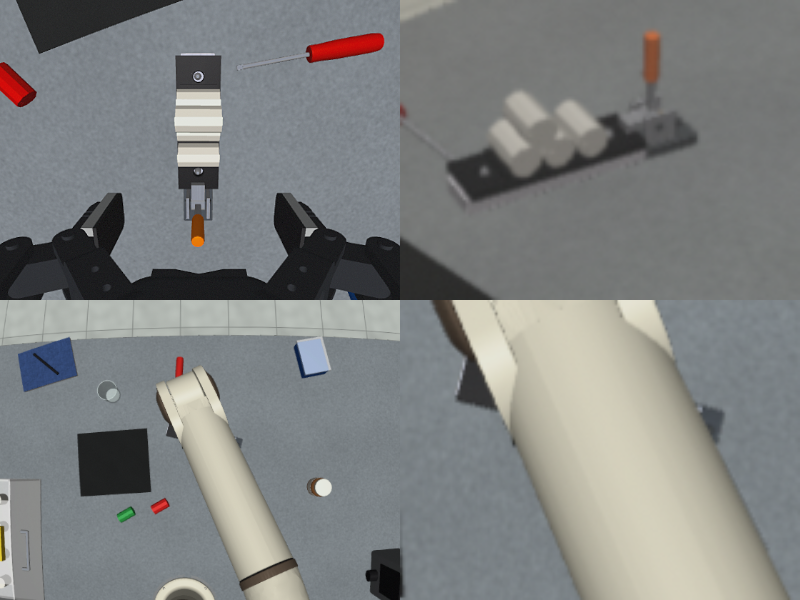

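The stack is three plus one on the clamped plate, the mat is empty and the bystanders haven't moved, so I'm handing in.

```bash
python3 -c "
from station import *
print(job_done())"
```

```text
the job is handed in; nothing more can be done
None
```

The job is handed in: the plate is seated on both pins, the clamp is snapped closed, and all four white cylinders on the mat are stacked (three in the grooves, one saddled on top), at about 58 s of the 210 s allowed.

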